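Anti-static check, then start the board test

ROBOT

A 6-joint arm with a two-finger parallel gripper is mounted at the origin on the work surface. World frame = base frame: x ahead of the robot, y to its left, z up, the work surface at z = 0. Lengths are in mm, angles in rad, forces in N, time in s.
With the tool pointing down it reaches from about 375 to 900 mm from the base axis. Payload 3.1 kg.
Tool frame: the origin (TCP) lies at the very end of the fingers, on their centre line; the grasp point (between the pads) lies 19 mm behind it; z points along the fingers, y is the direction in which the jaws open and shut (so a half turn about z gives the same grasp; the last joint's range is limited). The gripper opens to 85 mm and grips with 20 to 120 N. Pads are 22 mm wide; open, the fingers measure 114 mm over their backs; the gripper's body (76 mm by 85 mm) begins 54 mm behind the grasp point. The pads swing forward as they close: fully open they stand 13 mm farther back than shut.
Start: joints at [1.169, 0.527, 1.433, -0, 1.181, -0.178], TCP at [138.67, 609.399, 231.31] pointing down, gripper open.
Joint ranges: [-3.08, 3.08], [-0.75, 2.2], [0.22, 2.44], [-1.43, 4.57], [0, 2.65], [-2.85, 2.85]. Speed limits (rad/s): [2.79, 2.79, 3.14, 3.14, 3.14, 3.14].

INTERFACE

Orientations are given as [roll, pitch, yaw] about the fixed x, y, z axes, in that order (R = Rz(yaw) Ry(pitch) Rx(roll)).
In Python, from station import bot, read_camera, calibration gives the robot as it stands. The module is installed in compiled form; this text tells all that it offers.
- The arm moves only by the tool jog_arm, never from a script. Its argument "commands" is a list of rows, each a list of 4 numbers: the shift along the tool's x, y, z scaled (see below), then the turn about the tool's z scaled (see below). A call has 1 to 12 rows; each row shifts and turns the commanded pose from where the row before left it, along the tool's axes as they then stand; what a row does not reach is not made up. The controller multiplies each number of a shift by 2 cm and each number of a turn by 6 degrees. A row lasts 1/12 s, in which the tool goes at most 41.7 mm and 7.16 degrees, less where a joint would pass 70% of its speed; a pose out of reach is approached as far as the arm can. A call with a number of a shift or a turn outside -1 to 1 is refused whole. A call with a gripper value outside its range is refused whole. "hand" is the gripper command: -1 is shut, 1 is fully open, values between are in proportion, set as the call begins (left out, the last holds). The fingers move at their own pace and stop on an object; "squeeze" is the grip in N (left out, the last holds). Time passes only in rows, so rows that do not move let the fingers close. It gives the time, the measured TCP pose, the force and the opening at its end, in the units of the state.
- bot.sense(): the state, without advancing time (a new reading comes with each control period).
- read_camera(name): name is "scene" or "side" or "wrist"; returns the picture (400x640x3 uint8, red, green, blue); there is no depth.
- calibration(name): a dict with "fx", "fy", "cx", "cy" (pixels), "xyz" and "attitude" of the camera in the world; the wrist camera has in their place "tool_from_camera" (4x4, takes a point from camera to tool coordinates, whose origin is the TCP and whose axes are the flange's). Camera axes: x right, y down, z forward; pixel columns grow to the right and rows downward; lengths in mm; the calibration is good to about 2 mm. A picture is of the moment at which its call begins: read the wrist's pose just before it. calibration takes no time and is no camera call.
- bot.close_job(): hands the job in, once; it reports no verdict.
The state is a dict: "time": time; "q": joint angles; "qd": joint speeds; "effort": joint torques, N m; "eef_pos": TCP position; "tool_rot": TCP orientation; "wrist_force": force on the tool from outside, world axes, zero at the start; "ft_torque": the same for the moment, N m; "gripper_width": opening from 0.0 (shut) to 1.0 (fully open).
Only numpy, scipy, OpenCV 4.12 (cv2) and the standard library are available. Lean on these libraries where they do the work, as an engineer would, in place of code of your own. Each camera call takes 0.05 s, during which the arm holds its last target.

TASK

Before the board test, prove yourself earthed: with the fingertips press lightly down on the square metal touch plate of the anti-static tester, keep it down for about a second, and let it spring back. Then press the long bar-shaped key on the test fixture lightly with the fingertips, let it spring back, and withdraw clear of everything. Do not touch the other keys, the earth posts or the circuit board, do not lift or shove the tester, and leave all the loose things where they are.

Things in the scene. Friction and masses are not known exactly. Their poses are not given: they have to be found in the camera images.
- plate_top (a point): centre of the top face of the anti-static tester's touch plate: a plain steel square, 42 x 42 mm, standing 14 mm proud of the black tester case (its top is 54 mm above the table). Sprung: moves straight down
- plate (a joint): how far the touch plate is pressed down, in m: 0 up, 0.008 at its stop. It registers when more than 3 mm down. Starts to move at 1.8 N and needs 5.4 N at the stop; springs back when let go
- tester: the anti-static tester, a loose black box 130 x 64 x 40 mm (0.8 kg or so), origin at the centre of its underside, x along its length; the touch plate is centred 30 mm to its -x side, the two earth posts 42 mm to its +x side
- posts: two brass earth posts, 11 mm across and 12 mm high, side by side (32 mm apart) on the tester's other end; origin half-way between them on the case's top. Not to be touched
- fixture: the fixed test fixture, a black box 240 x 280 x 60 mm with a grey top plate 60 mm above the table; origin at the centre of its underside. Four light-coloured keys on equal black bases stand in a row along its near (-x) edge, 58 mm apart, in any order
- key_bar_top (a point): centre of the top face of the long bar-shaped key, 42 mm (along the fixture's x) x 18 mm, light plastic like the others, its top 20 mm above the fixture's top (80 mm above the table). Sprung: moves straight down
- key_bar (a joint): how far the bar-shaped key is pressed down, in m: 0 up, 0.008 at its stop. It registers when more than 4 mm down. Starts to move at 1.8 N and needs 5.4 N at the stop; springs back when let go
- board: the green circuit board under test, 125 x 220 mm, held on the far part of the fixture; its parts reach at most 32 mm above the fixture's top; origin under its centre on the fixture's top. Not to be touched
- key_square_top (a point): centre of the top face of the square key, 24 x 24 mm, same light plastic and height as the bar-shaped one. To be left alone
- key_square (a joint): how far the square key is pressed, in m (0 up, 0.008 at its stop, as easily pressed as the bar-shaped one)
- key_round_top (a point): centre of the top face of the large round key, 26 mm across, same light plastic and height as the bar-shaped one. To be left alone
- key_round (a joint): how far the large round key is pressed, in m (0 up, 0.008 at its stop, as easily pressed as the bar-shaped one)
- key_small_top (a point): centre of the top face of the small round key, 16 mm across, same light plastic and height as the bar-shaped one. To be left alone
- key_small (a joint): how far the small round key is pressed, in m (0 up, 0.008 at its stop, as easily pressed as the bar-shaped one)
- capacitor: a loose black capacitor, a can 22 mm across and 32 mm high, standing on the fixture's top between the keys and the board; origin at its underside. A bystander, to be left where it is
- jar: a small loose jar with a white cap, 34 mm across, 45 mm high, standing between fixture and tester; origin at its underside. A bystander, to be left where it is
- heatsink: a loose finned aluminium heat sink, 30 x 44 x 28 mm; origin at its underside. A bystander, to be left where it is
- screwdriver: a loose screwdriver, 180 mm long, lying along its x; origin at its underside. A bystander, to be left where it is
- spool: a loose aluminium spool, 56 mm across, 40 mm high; origin at its underside. A bystander, to be left where it is
- cup: a loose white parts cup, 72 mm across, 50 mm high; origin at its underside. A bystander, to be left where it is
- mouse: a loose black computer mouse, 100 x 58 x 26 mm; origin at its underside. A bystander, to be left where it is

How it is judged (in metres and radians):
On the way, in this order (a step that is already met when the one before it is completed fails the run):
1. the tester's touch plate is kept more than 3 mm down for 0.6 s (value of joint plate above 0.003 m), for 0.6 s.
2. the touch plate has sprung back (value of joint plate below 0.001 m), for 0.1 s.
3. the bar-shaped key is pressed more than 4 mm down (value of joint key_bar above 0.004 m), for 0.05 s.
At the end, for the whole second after the job is handed in: the touch plate and all four keys are up again (within 1 mm), the tester stands at rest within 15 mm of where it was, and every loose bystander is within 10 mm of its start (value of joint each of plate, key_bar, key_square, key_round, key_small below 0.001 m and distance of tester from where it was at the start of the episode below 0.015 m and height (world z) of tester below 0.005 m and linear speed of tester below 0.01 m/s and distance of each of capacitor, jar, heatsink, screwdriver, spool, cup, mouse from where it was at the start of the episode below 0.01 m).
It fails at once if a key other than the bar-shaped one is touched or pressed (value of joint any of key_square, key_round, key_small above 0.002 m or contact force between any of the fingers, the arm and key_square above 0.5 N or contact force between any of the fingers, the arm and key_round above 0.5 N or contact force between any of the fingers, the arm and key_small above 0.5 N).
It fails at once if the touch plate or the bar-shaped key is pressed harder than 20 N (contact force between any of the fingers, the arm and plate above 20 N or contact force between any of the fingers, the arm and key_bar above 20 N).
It fails at once if the earth posts or the circuit board are touched (more than 0.5 N) (contact force between any of the fingers, the arm and posts above 0.5 N or contact force between any of the fingers, the arm and board above 0.5 N).
It fails at once if the tester is lifted (5 mm) or tipped (0.1 rad), or shoved more than 15 mm (height (world z) of tester above 0.005 m or angle between tester's own z axis and vertical above 0.1 rad or distance of tester from where it was at the start of the episode above 0.015 m).
It fails at once if a loose bystander is moved more than 10 mm (distance of any of capacitor, jar, heatsink, screwdriver, spool, cup, mouse from where it was at the start of the episode above 0.01 m).
It also fails if it takes over 42 s, if anything falls off the work surface, if the arm or the gripper's body presses on something with over 40 N, if the wrist force passes 120 N, or if a joint passes its speed limit or range.

## Working session

There is one attempt and no reset: what is moved stays moved. The work goes in short steps, Python scripts to look and compute and a tool call to move; the robot and the scene stay as the last step left them, time stands still between calls to the robot, and variables do not carry over. Pictures are saved under pics/ and viewed, and the job is handed in when it is done.

Besides the shell and the picture viewer there is one more tool, called as a command line: name --pt "numbers of a row" for each row, then --argument value for the rest. jog_arm: Moves the arm, as the interface text tells. Its arguments: {"type":"object","properties":{"commands":{"type":"array"},"hand":{"type":"number"},"squeeze":{"type":"number"}},"required":["commands"]}

```bash
mkdir -p pics; python3 - <<'E'
from station import bot, read_camera, calibration
import cv2
s=bot.sense();print(s)
for n in ["scene","side","wrist"]:
    print(n,calibration(n))
    im=read_camera(n);cv2.imwrite(f"pics/{n}0.png",im[:,:,::-1])
E
```

```text
{'time': 0.0, 'q': array([ 1.16849984e+00,  5.28471423e-01,  1.43393223e+00,  5.47950889e-06,
        1.18139777e+00, -1.78469885e-01]), 'qd': array([ 3.59917897e-04, -9.41505436e-04,  1.30615178e-03, -1.30041814e-04,
        7.71659589e-05,  6.49058289e-04]), 'effort': array([-8.80335028e-04, -4.42345154e+01, -1.78026527e+01, -4.60152514e-04,
        8.35897081e-03,  5.61321187e-06]), 'eef_pos': array([138.38679785, 608.73638405, 230.3208765 ]), 'tool_rot': array([-3.13941987e+00, -3.97093672e-04,  2.91776353e+00]), 'wrist_force': array([-0.3766002 , -0.3337886 ,  0.60223519]), 'ft_torque': array([ 0.07146925, -0.02903996, -0.00318703]), 'gripper_width': 0.9960940570807479}
scene {'fx': 393.6204775281472, 'fy': 393.6204775281472, 'cx': 319.0557938504743, 'cy': 201.49592069279413, 'xyz': array([ 859.2202182 , -512.97363286,  752.98260604]), 'attitude': array([-2.435646  , -0.01919026,  0.55676242])}
side {'fx': 402.20722754698994, 'fy': 402.20722754698994, 'cx': 319.50438841701805, 'cy': 199.89927389340156, 'xyz': array([483.73570726, 724.31387841, 916.91171086]), 'attitude': array([-2.39229354, -0.01804137, -3.02099609])}
wrist {'fx': 307.34256083036263, 'fy': 307.34256083036263, 'cx': 320.8268082968257, 'cy': 193.27170170752254, 'tool_from_camera': array([[ 8.39682599e-04, -9.50026546e-01, -3.12167993e-01,
         8.03929611e+01],
       [ 9.99999489e-01,  6.22022438e-04,  7.96828459e-04,
         4.93682899e-01],
       [-5.62832693e-04, -3.12168503e-01,  9.50026583e-01,
        -1.41970970e+02],
       [ 0.00000000e+00,  0.00000000e+00,  0.00000000e+00,
         1.00000000e+00]])}
```

View pics/scene0.png

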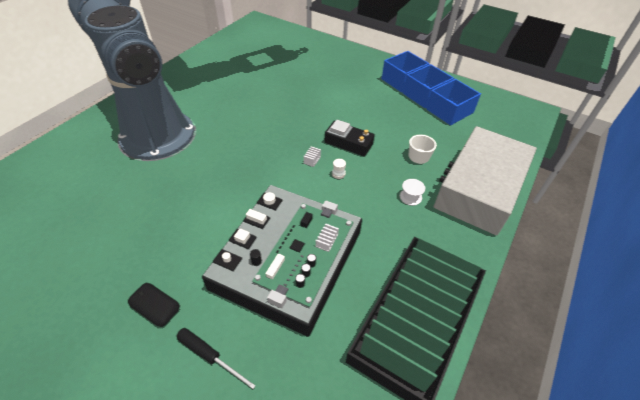

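View pics/side0.png

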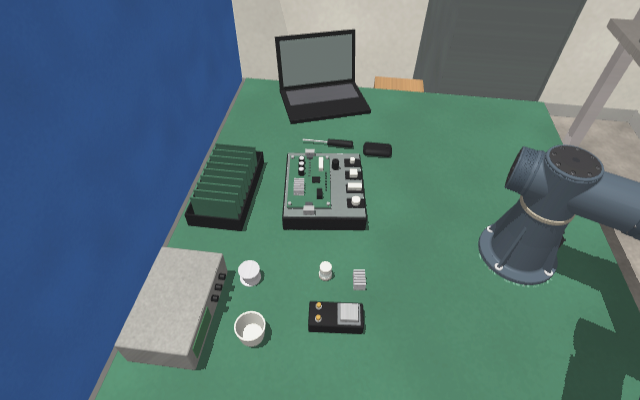

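View pics/wrist0.png

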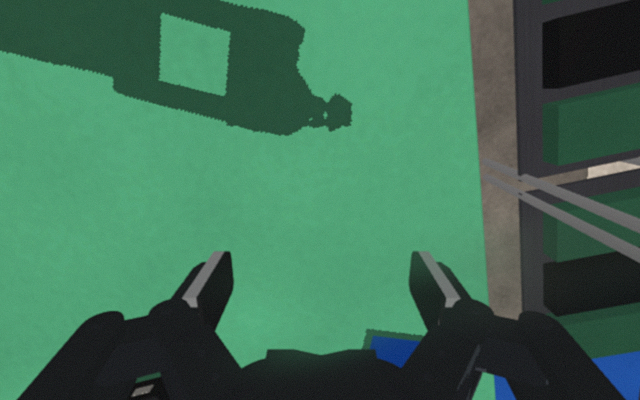

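Scene view: tester with plate at about (340,129) and brass posts at (365,135). The keys run from (270,198) to (227,258). I'll zoom in to tell the keys apart.

```bash
cat > h.py <<'E'
import numpy as np, cv2
from scipy.spatial.transform import Rotation as R
from station import bot, read_camera, calibration
def ray(n,u,v,z):
    c=calibration(n)
    Rm=R.from_euler('xyz',c['attitude']).as_matrix();p=c['xyz']
    d=Rm@np.array([(u-c['cx'])/c['fx'],(v-c['cy'])/c['fy'],1.])
    return p+d*(z-p[2])/d[2]
def proj(n,P):
    c=calibration(n)
    q=R.from_euler('xyz',c['attitude']).as_matrix().T@(np.array(P)-c['xyz'])
    return c['fx']*q[0]/q[2]+c['cx'],c['fy']*q[1]/q[2]+c['cy']
E
python3 - <<'E'
from h import *
a=cv2.imread('pics/scene0.png');b=cv2.imread('pics/side0.png')
z=lambda im,x,y,w,h,k:cv2.resize(im[y:y+h,x:x+w],None,fx=k,fy=k,interpolation=cv2.INTER_NEAREST)
A=np.hstack([z(a,200,180,90,100,4),z(a,315,110,100,100,4)]); cv2.imwrite('pics/za.png',A)
B=np.hstack([z(b,320,145,60,75,6),z(b,300,290,75,75,5.0)[:450] if 0 else cv2.resize(z(b,300,290,75,50,6),(450,300)) .repeat(1,0) if 0 else np.vstack([z(b,300,290,73,50,6),np.zeros((150,438,3),np.uint8)])]); cv2.imwrite('pics/zb.png',B)
for n,uvs in dict(scene=[(270,198,80),(257,216,80),(243,236,80),(227,257,80),(340,128,54)],side=[(355,200,80),(354,186,80),(353,172,80),(352,160,80),(348,312,54)]).items():
    for u,v,h in uvs: print(n,u,v,ray(n,u,v,h).round(1))
E
```

```text
scene 270 198 [468.4 -70.2  80. ]
scene 257 216 [ 475.6 -127.2   80. ]
scene 243 236 [ 483.8 -185.    80. ]
scene 227 257 [ 489.5 -242.2   80. ]
scene 340 128 [462.7 259.6  54. ]
side 355 200 [462.2 -64.   80. ]
side 354 186 [ 468.5 -119.9   80. ]
side 353 172 [ 475.3 -179.7   80. ]
side 352 160 [ 481.9 -234.3   80. ]
side 348 312 [456.1 270.5  54. ]
```

View pics/za.png

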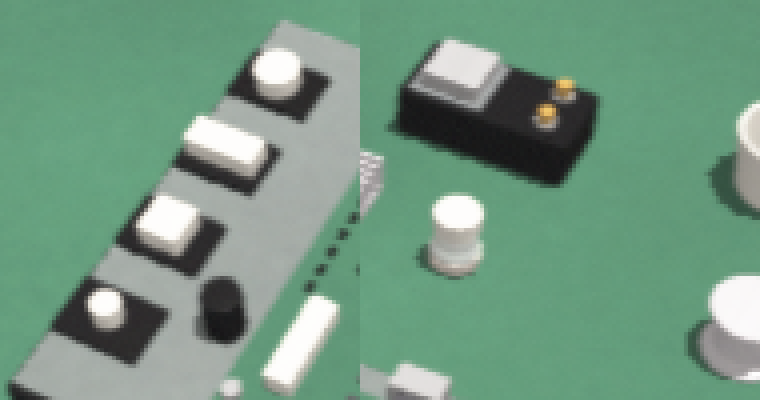

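View pics/zb.png

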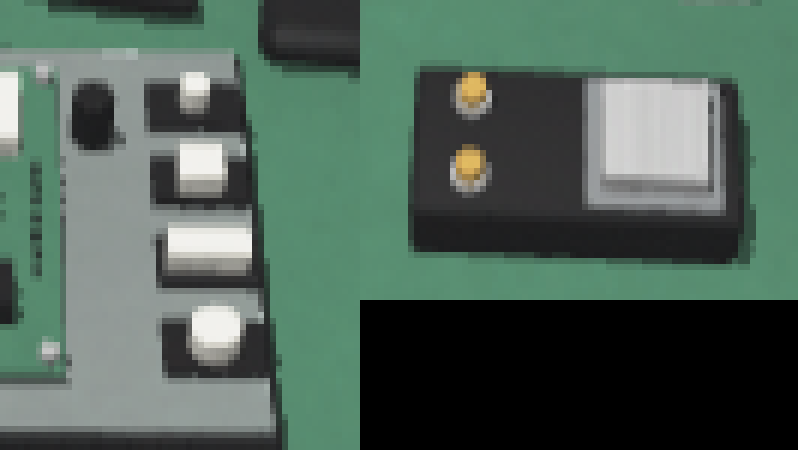

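Bar key is second in the row, between the large round and the square ones, at about (474,-124). The plate is at about (459,266). Next I shut the fingers and move towards the plate at the present height.

jog_arm --pt "-0.9 -0.6 0 0" --pt "-0.9 -0.6 0 0" --pt "-0.9 -0.6 0 0" --pt "-0.9 -0.6 0 0" --pt "-0.9 -0.6 0 0" --pt "-0.9 -0.6 0 0" --pt "-0.9 -0.6 0 0" --pt "-0.9 -0.6 0 0" --pt "-0.9 -0.6 0 0" --pt "-0.9 -0.6 0 0" --pt "-0.9 -0.6 0 0" --pt "-0.9 -0.6 0 0" --hand -1 --squeeze 20

```text
time: 1.15
eef_pos: [317.8, 420.1, 231.1]
tool_rot: [-3.141, -0.0, 2.918]
wrist_force: [-0.3, -0.7, 0.1]
gripper_width: 0.002
```

jog_arm --pt "-0.9 -0.7 0 0" --pt "-0.9 -0.7 0 0" --pt "-0.9 -0.7 0 0" --pt "-0.9 -0.7 0 0" --pt "-0.9 -0.7 0 0" --pt "0 0 0 -0.8" --pt "0 0 0 -0.8" --pt "0 0 0 -0.8" --pt "0 0 0 -0.8" --pt "0 0 0 0" --pt "0 0 0 0"

```text
time: 2.07
eef_pos: [389.4, 332.7, 231.2]
tool_rot: [-3.141, -0.0, -3.032]
wrist_force: [0.6, 0.2, 0.4]
gripper_width: 0.0
```

```bash
cat >> h.py <<'E'
def wray(s,u,v,z):
    c=calibration('wrist');T=c['tool_from_camera'];Rt=R.from_euler('xyz',s['tool_rot']).as_matrix()
    d=Rt@T[:3,:3]@np.array([(u-c['cx'])/c['fx'],(v-c['cy'])/c['fy'],1.])
    p=s['eef_pos']+Rt@T[:3,3]
    return p+d*(z-p[2])/d[2]
E
python3 - <<'E'
from h import *
import json
s=bot.sense();im=read_camera('wrist');cv2.imwrite('pics/w1.png',im[:,:,::-1])
print(s['time'],s['eef_pos'],s['tool_rot'],s['gripper_width'],s['wrist_force'])
json.dump({k:np.array(s[k]).tolist() for k in('eef_pos','tool_rot')},open('s1.json','w'))
E
```

```text
2.0667 [389.42013174 332.72210904 231.15131196] [-3.14142290e+00 -3.97061802e-04 -3.03245810e+00] 1.5595895131285262e-05 [0.63023261 0.18926365 0.37851864]
```

View pics/w1.png

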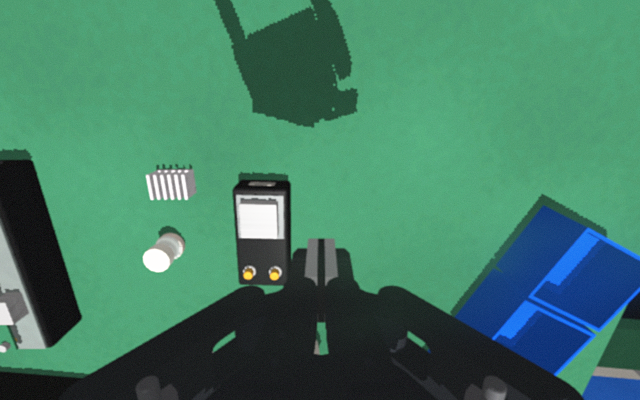

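Wrist view: plate at about (259,221), posts at (248,273) and (274,273). Measuring the plate by mask.

```bash
python3 - <<'E'
from h import *
import json
s={k:np.array(v) for k,v in json.load(open('s1.json')).items()}
im=cv2.imread('pics/w1.png')
cv2.imwrite('pics/w1z.png',cv2.resize(im[170:295,215:315],None,fx=6,fy=4.8,interpolation=cv2.INTER_NEAREST))
g=im.min(2)
for t in (170,190,210):
    m=np.zeros_like(g);m[185:255,235:290]=(g[185:255,235:290]>t)*255
    c=max(cv2.findContours(m,0,2)[0],key=cv2.contourArea);r=cv2.minAreaRect(c);box=cv2.boxPoints(r)
    print(t,r,wray(s,*r[0],54).round(1)); 
    P=[wray(s,*b,54) for b in box];print([round(float(np.linalg.norm(P[i]-P[i-1])),1) for i in range(4)],np.round(P,0)[:, :2].tolist())
E
```

```text
170 ((259.5, 216.5), (43.0, 47.0), 90.0) [448.6 270.9  54. ]
[52.2, 51.5, 52.1, 53.9] [[426.0, 244.0], [420.0, 295.0], [472.0, 299.0], [478.0, 245.0]]
190 ((259.4999694824219, 217.0), (41.99999237060547, 44.99999237060547), 90.0) [449.2 270.9  54. ]
[51.1, 49.3, 50.9, 51.6] [[427.0, 245.0], [422.0, 294.0], [472.0, 298.0], [478.0, 246.0]]
210 ((257.56390380859375, 220.9551239013672), (39.85554504394531, 33.10883712768555), 1.7899105548858643) [454.3 268.9  54. ]
[45.6, 40.6, 44.0, 40.6] [[477.0, 247.0], [436.0, 247.0], [433.0, 291.0], [473.0, 292.0]]
```

View pics/w1z.png

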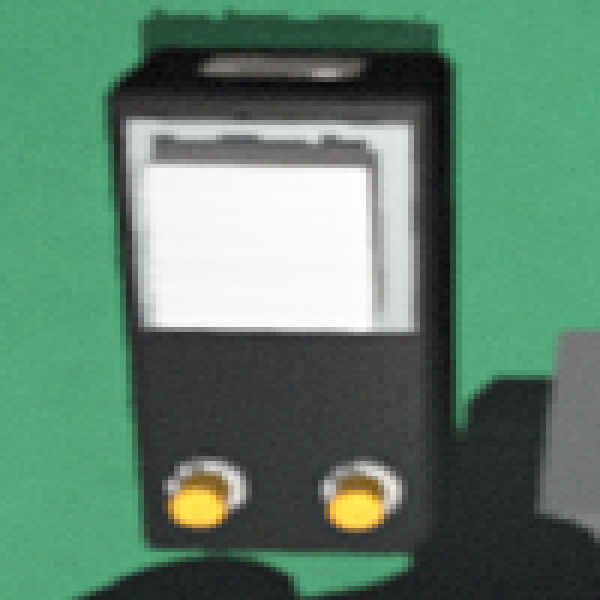

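Plate top spans x 239–277 and y 204–239 px, so its centre is at (455,269). Width and height come out near 42–44 mm, and the fixed cameras agree within a few mm. Moving over it, stopping about 25 mm above.

jog_arm --pt "-0.74 -0.9 0 0" --pt "-0.74 -0.9 0 0" --pt "-0.74 -0.9 0 0" --pt "-0.74 -0.9 0 0" --pt "0 0 0.95 0" --pt "0 0 0.95 0" --pt "0 0 0.95 0" --pt "0 0 0.95 0" --pt "0 0 0.95 0" --pt "0 0 0.95 0" --pt "0 0 0.95 0" --pt "0 0 0.95 0"

```text
time: 3.12
eef_pos: [456.5, 268.0, 78.4]
tool_rot: [3.142, 0.0, -3.032]
wrist_force: [-0.5, -0.2, -0.5]
gripper_width: -0.001
```

```bash
python3 - <<'E'
from h import *
for n in ('scene','side','wrist'):
    im=read_camera(n)[:,:,::-1];cv2.imwrite(f'pics/{n}2.png',im)
    if n=='scene': a=cv2.resize(im[70:190,290:410],None,fx=3.3,fy=4,interpolation=2)
    if n=='side': b=cv2.resize(im[260:360,290:390],None,fx=3.96,fy=4.8,interpolation=2)
cv2.imwrite('pics/z2.png',np.hstack([a,b]))
s=bot.sense();print(s['time'],s['eef_pos'],s['tool_rot'],s['wrist_force'])
E
```

```text
3.2667 [455.39219509 267.59543077  78.2159541 ] [-3.14086543 -0.0033702  -3.03115301] [0.02718535 0.01444604 0.27438905]
```

View pics/z2.png

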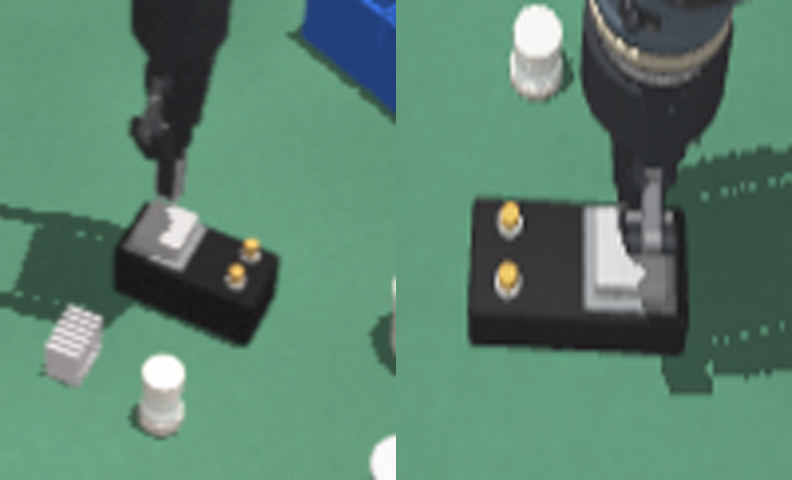

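View pics/wrist2.png

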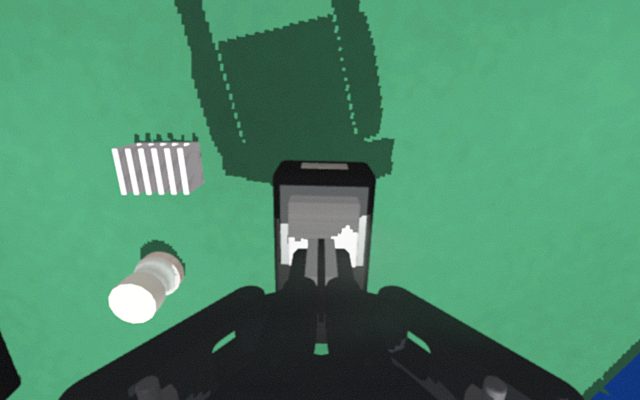

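The fingertips stand centrally above the plate in all three views. In the wrist view they are at column 321 and the plate spans 288–362. Descending slowly.

jog_arm --pt "0 0 0.5 0" --pt "0 0 0.3 0" --pt "0 0 0.2 0" --pt "0 0 0.1 0" --pt "0 0 0.1 0" --pt "0 0 0.05 0" --pt "0 0 0 0"

```text
time: 3.85
eef_pos: [456.4, 267.8, 54.3]
tool_rot: [-3.142, 0.0, -3.03]
wrist_force: [-0.0, -0.7, -0.7]
gripper_width: 0.001
```

jog_arm --pt "0 0 0.1 0" --pt "0 0 0.1 0" --pt "0 0 0.05 0" --pt "0 0 0 0"

```text
time: 4.18
eef_pos: [456.6, 267.9, 49.5]
tool_rot: [3.141, 0.001, -3.03]
wrist_force: [-1.0, -0.7, 3.3]
gripper_width: 0.002
```

jog_arm --pt "0 0 0.06 0" --pt "0 0 0 0" --pt "0 0 0 0" --pt "0 0 0 0"

```text
time: 4.52
eef_pos: [456.6, 267.9, 48.3]
tool_rot: [3.141, 0.001, -3.03]
wrist_force: [-0.6, 0.1, 3.9]
gripper_width: 0.002
```

jog_arm --pt "0 0 0 0" --pt "0 0 0 0" --pt "0 0 0 0" --pt "0 0 0 0" --pt "0 0 0 0" --pt "0 0 0 0" --pt "0 0 0 0" --pt "0 0 0 0" --pt "0 0 0 0" --pt "0 0 0 0"

```text
time: 5.35
eef_pos: [456.5, 267.9, 48.1]
tool_rot: [3.141, 0.0, -3.03]
wrist_force: [0.6, -0.2, 4.3]
gripper_width: 0.002
```

Force 4.3 N at 48.1 mm puts the plate about 5.5 mm down, held for over a second. Lifting.

jog_arm --pt "0 0 -0.1 0" --pt "0 0 -0.2 0" --pt "0 0 -0.6 0" --pt "0 0 -0.9 0" --pt "0 0 -0.9 0" --pt "0 0 -0.9 0" --pt "0 0 -0.9 0" --pt "0 0 -0.9 0" --pt "0 0 -0.9 0" --pt "0 0 -0.9 0" --pt "0 0 -0.9 0" --pt "0 0 0 0"

```text
time: 6.35
eef_pos: [457.6, 268.3, 213.0]
tool_rot: [3.141, 0.005, -3.03]
wrist_force: [1.1, 0.4, -0.2]
gripper_width: 0.003
```

jog_arm --pt "0.23 -0.9 0 0" --pt "0.23 -0.9 0 0" --pt "0.23 -0.9 0 0" --pt "0.23 -0.9 0 0" --pt "0.23 -0.9 0 0" --pt "0.23 -0.9 0 0" --pt "0.23 -0.9 0 0" --pt "0.23 -0.9 0 0" --pt "0.23 -0.9 0 0" --pt "0.23 -0.9 0 0" --pt "0.23 -0.9 0 0" --pt "0.23 -0.9 0 0"

```text
time: 7.35
eef_pos: [424.0, 46.3, 209.1]
tool_rot: [3.141, -0.003, -3.03]
wrist_force: [1.0, 0.3, -0.4]
gripper_width: 0.003
```

jog_arm --pt "0.23 -0.9 0 0" --pt "0.23 -0.9 0 0" --pt "0.23 -0.9 0 0" --pt "0.23 -0.9 0 0" --pt "0.23 -0.9 0 0" --pt "0.23 -0.9 0 0" --pt "0 0 0 0" --pt "0 0 0 0"

```text
time: 8.02
eef_pos: [409.1, -63.5, 209.4]
tool_rot: [3.14, -0.002, -3.033]
wrist_force: [1.1, 0.0, -0.0]
gripper_width: -0.003
```

```bash
python3 - <<'E'
from h import *
import json
s=bot.sense();im=read_camera('wrist');cv2.imwrite('pics/w3.png',im[:,:,::-1])
print(s['time'],s['eef_pos'],s['tool_rot'],s['wrist_force'])
json.dump({k:np.array(s[k]).tolist() for k in('eef_pos','tool_rot')},open('s3.json','w'))
im=read_camera('side');cv2.imwrite('pics/side3.png',im[:,:,::-1])
E
```

```text
8.0167 [409.14564922 -63.45193784 209.35279557] [ 3.14006491e+00 -2.10339215e-03 -3.03272008e+00] [ 1.13851074  0.00741522 -0.04891833]
```

View pics/w3.png

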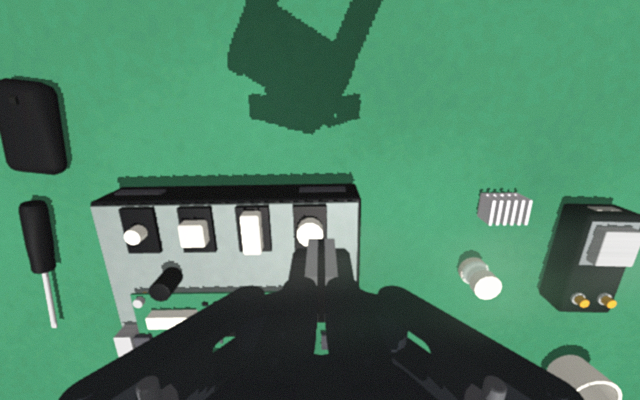

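View pics/side3.png

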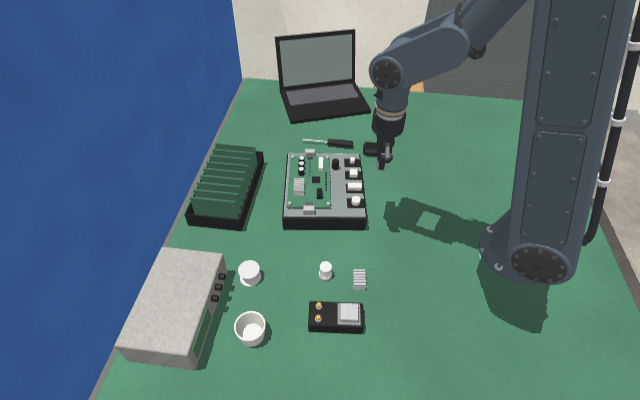

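Nothing has moved. In the wrist view the bar key is at about (251,232), the square one at (193,234) and the large round one at (310,232).

```bash
python3 - <<'E'
from h import *
import json
s={k:np.array(v) for k,v in json.load(open('s3.json')).items()}
im=cv2.imread('pics/w3.png')
cv2.imwrite('pics/w3z.png',cv2.resize(im[195:265,165:345],None,fx=4.4,fy=4.4,interpolation=cv2.INTER_NEAREST))
g=im.min(2)
for t in (200,225,240):
    m=(g>t).astype(np.uint8)*255;m[:195]=0;m[265:]=0;m[:,:110]=0;m[:,345:]=0
    for c in cv2.findContours(m,0,2)[0]:
        if cv2.contourArea(c)<60:continue
        r=cv2.minAreaRect(c);P=[wray(s,*b,80) for b in cv2.boxPoints(r)]
        print(t,np.round(r[0],1),np.round(r[1],1),wray(s,*r[0],80).round(1),[round(float(np.linalg.norm(P[i]-P[i-1])),1) for i in range(2)])
E
```

```text
200 [131.5 237.2] [16.6 13.6] [ 482.5 -239.8   80. ] [15.3, 15.4]
200 [190.5 236. ] [22. 27.] [ 475.  -182.8   80. ] [23.8, 25.9]
200 [308.8 232.6] [20.6 25.9] [458.8 -68.7  80. ] [21.6, 25.5]
200 [250.4 235.5] [40.5 18.6] [ 468.1 -124.9   80. ] [43.3, 17.8]
200 [280.5 218. ] [26. 21.] [446.6 -97.1  80. ] [26.8, 19.7]
200 [335.5 220.5] [33. 17.] [443.4 -44.6  80. ] [34.2, 16.0]
225 [131.5 237.5] [13. 15.] [ 482.8 -239.9   80. ] [14.2, 14.5]
225 [191.  236.5] [21. 26.] [ 475.4 -182.3   80. ] [22.8, 25.0]
225 [308.8 232.6] [20.6 25. ] [458.8 -68.7  80. ] [21.6, 24.6]
225 [250.1 235. ] [39.6 18. ] [ 467.6 -125.2   80. ] [42.2, 17.3]
240 [131.5 237.5] [13. 15.] [ 482.8 -239.9   80. ] [14.2, 14.5]
240 [191. 236.] [20. 26.] [ 474.9 -182.3   80. ] [21.7, 25.0]
240 [308.8 232.6] [19.7 25. ] [458.8 -68.7  80. ] [20.6, 24.6]
240 [250.1 235.4] [38.8 17.6] [ 468.  -125.2   80. ] [41.4, 16.9]
```

View pics/w3z.png

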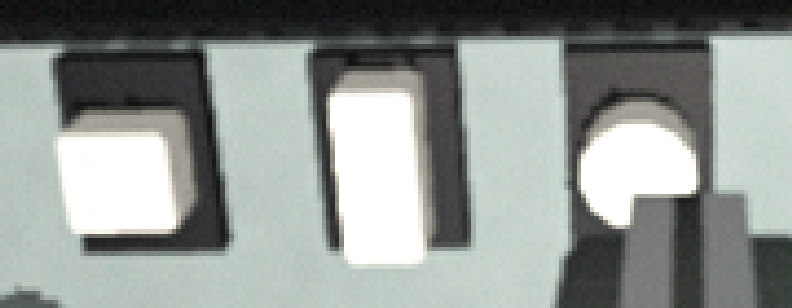

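Bar key centre is (468,-125). The measured size is 42 x 17.5 mm and the spacing to its neighbours 57–58 mm, as given; the fixed side camera agrees within about 5 mm. Moving over it, stopping 25 mm above.

jog_arm --pt "-0.65 -0.84 0 0" --pt "-0.65 -0.84 0 0" --pt "-0.65 -0.84 0 0" --pt "-0.65 -0.84 0 0" --pt "0 0 0.87 0" --pt "0 0 0.87 0" --pt "0 0 0.87 0" --pt "0 0 0.87 0" --pt "0 0 0.87 0" --pt "0 0 0.87 0" --pt "0 0 0 0" --pt "0 0 0 0"

```text
time: 9.12
eef_pos: [468.6, -123.0, 105.0]
tool_rot: [3.14, -0.002, -3.029]
wrist_force: [0.0, -0.2, 0.8]
gripper_width: -0.002
```

```bash
python3 - <<'E'
from h import *
for n in ('scene','side','wrist'):
    im=read_camera(n)[:,:,::-1];cv2.imwrite(f'pics/{n}4.png',im)
    if n=='scene': a=cv2.resize(im[170:290,190:310],None,fx=3.3,fy=4,interpolation=2)
    if n=='side': b=cv2.resize(im[130:230,300:400],None,fx=3.96,fy=4.8,interpolation=2)
cv2.imwrite('pics/z4.png',np.hstack([a,b]))
s=bot.sense();print(s['time'],s['eef_pos'],s['tool_rot'],s['wrist_force'])
E
```

```text
9.2667 [ 469.94007513 -124.18796601  106.61446562] [-3.14061431e+00  1.50660744e-03 -3.02952066e+00] [ 0.05740049  0.247375   -0.6931971 ]
```

View pics/z4.png

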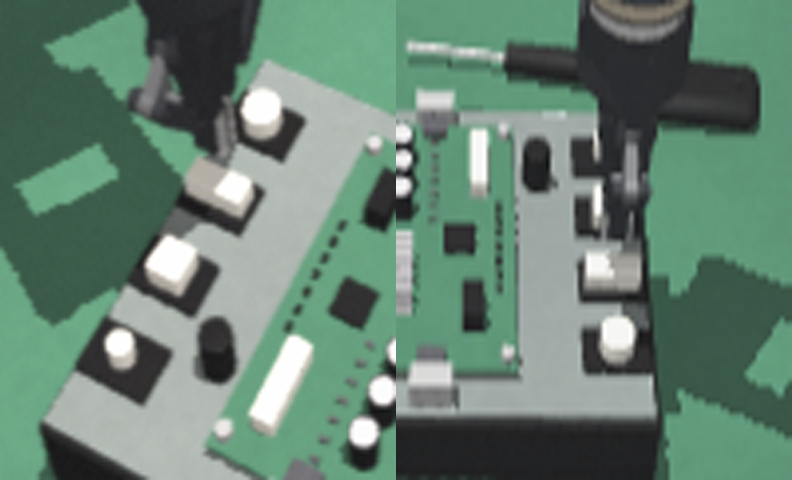

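View pics/wrist4.png

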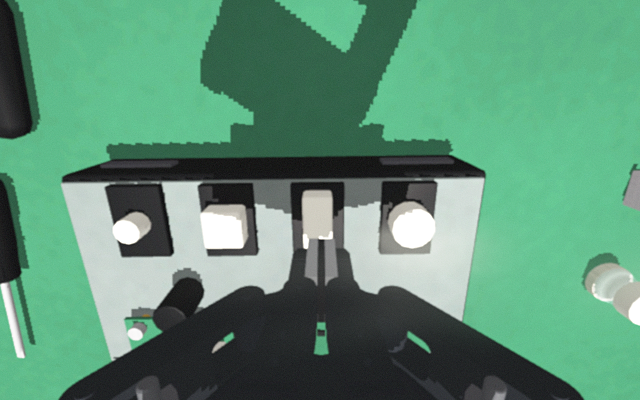

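Fingertips at column 320 lie over the bar (302–332), and the neighbours are well clear. Descending.

jog_arm --pt "0 0 0.5 0" --pt "0 0 0.3 0" --pt "0 0 0.2 0" --pt "0 0 0.1 0" --pt "0 0 0.1 0" --pt "0 0 0.05 0" --pt "0 0 0 0" --pt "0 0 0 0"

```text
time: 9.93
eef_pos: [469.3, -124.4, 80.8]
tool_rot: [-3.141, 0.0, -3.03]
wrist_force: [-0.3, -0.6, -0.0]
gripper_width: 0.002
```

jog_arm --pt "0 0 0.1 0" --pt "0 0 0.1 0" --pt "0 0 0.05 0" --pt "0 0 0 0" --pt "0 0 0 0"

```text
time: 10.35
eef_pos: [469.5, -124.5, 75.9]
tool_rot: [-3.141, 0.001, -3.03]
wrist_force: [-0.1, 0.4, 3.4]
gripper_width: -0.001
```

jog_arm --pt "0 0 0.05 0" --pt "0 0 0.05 0" --pt "0 0 0 0" --pt "0 0 0 0" --pt "0 0 0 0" --pt "0 0 0 0"

```text
time: 10.85
eef_pos: [469.5, -124.5, 73.8]
tool_rot: [-3.141, 0.001, -3.03]
wrist_force: [1.0, 0.1, 3.7]
gripper_width: 0.002
```

jog_arm --pt "0 0 0.04 0" --pt "0 0 0 0" --pt "0 0 0 0" --pt "0 0 0 0"

```text
time: 11.18
eef_pos: [469.5, -124.5, 73.0]
tool_rot: [-3.141, 0.001, -3.03]
wrist_force: [0.3, -0.2, 4.5]
gripper_width: 0.001
```

jog_arm --pt "0 0 0 0"

```text
time: 11.27
eef_pos: [469.5, -124.5, 73.0]
tool_rot: [-3.141, 0.0, -3.03]
wrist_force: [0.6, -0.4, 5.3]
gripper_width: -0.003
```

jog_arm --pt "0 0 0 0"

```text
time: 11.35
eef_pos: [469.5, -124.5, 73.0]
tool_rot: [-3.141, 0.0, -3.03]
wrist_force: [1.3, -0.8, 4.7]
gripper_width: 0.001
```

Averaging 4.8 N at 7 mm down, the key is well past its 4 mm. Withdrawing straight up.

jog_arm --pt "0 0 -0.1 0" --pt "0 0 -0.2 0" --pt "0 0 -0.6 0" --pt "0 0 -0.9 0" --pt "0 0 -0.9 0" --pt "0 0 -0.9 0" --pt "0 0 -0.9 0" --pt "0 0 -0.9 0" --pt "0 0 -0.9 0" --pt "0 0 -0.9 0" --pt "0 0 0 0" --pt "0 0 0 0"

```text
time: 12.35
eef_pos: [468.6, -124.0, 217.1]
tool_rot: [3.141, -0.0, -3.03]
wrist_force: [-0.0, 0.1, -0.7]
gripper_width: 0.0
```

jog_arm --pt "0.7 0.7 0 0" --pt "0.7 0.7 0 0" --pt "0.7 0.7 0 0" --pt "0.7 0.7 0 0" --pt "0 0 0 0" --pt "0 0 0 0" --pt "0 0 0 0" --pt "0 0 0 0"

```text
time: 13.02
eef_pos: [408.4, -75.7, 216.7]
tool_rot: [-3.141, 0.0, -3.031]
wrist_force: [-0.6, 0.8, -0.4]
gripper_width: -0.0
```

```bash
python3 - <<'E'
from h import *
L=[]
for n in ('scene','side','wrist'):
    im=read_camera(n)[:,:,::-1];cv2.imwrite(f'pics/{n}5.png',im)
    if n!='wrist':
        d=cv2.absdiff(im,cv2.imread(f'pics/{n}0.png')).max(2);L.append(np.hstack([im,cv2.cvtColor((d>60).astype(np.uint8)*255,8)]))
    else: cv2.imwrite('pics/w5.png',im)
cv2.imwrite('pics/z5.png',cv2.resize(np.vstack(L),(800,500)))
s=bot.sense();print(s['time'],s['eef_pos'],s['wrist_force'])
E
```

```text
13.1667 [408.03557883 -75.50472874 216.7568958 ] [0.15766613 0.11294746 0.17438555]
```

View pics/z5.png

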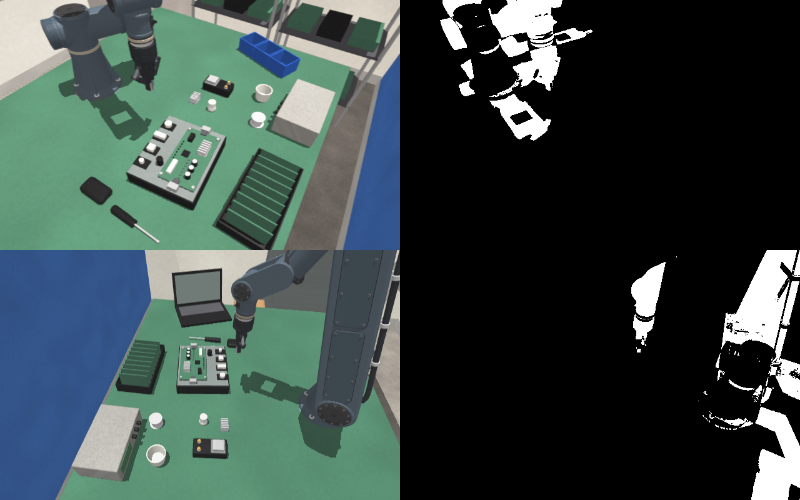

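View pics/w5.png

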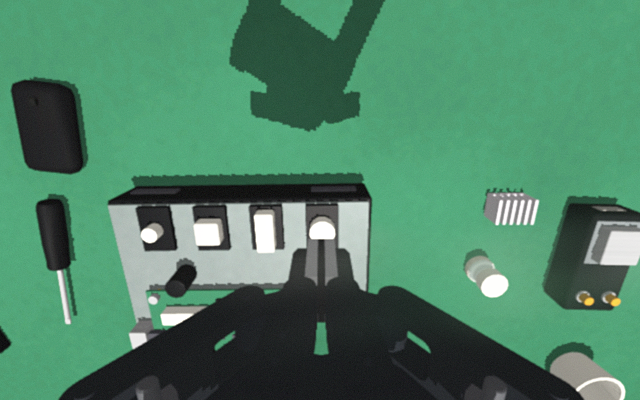

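The difference images show only the arm and its shadow changed, so every object is where it was, and the keys and plate look up.

```bash
python3 -c "
from station import bot
print(bot.close_job())"
```

```text
the job is handed in; nothing more can be done
None
```

I pressed the touch plate, let it spring back, then pressed the bar-shaped key, withdrew clear and handed the job in at about 13.2 s of the 42 s. The hand-in gave no verdict, so what follows is from my own readings.

- **Touch plate:** with the fingers shut, it went about 5.5–6 mm down at roughly 4 N and stayed there for just over a second before I lifted off.
- **Bar-shaped key:** it went about 7 mm down at about 4.8 N on average, then I lifted straight up and moved to about 217 mm above the table.
- **Last checks:** comparing the fixed cameras' first and last pictures, only the arm and its shadow had changed. The tester and all the loose things show no movement, the plate and keys look up, and the wrist force is near zero.
- **Disagreements:** the fixed cameras and the wrist camera differed by a few mm on the plate and key centres; I used the wrist camera's values. Partway down, force and height also disagreed by about 2 mm on how far the plate and the key had gone (force noise is up to about 1 N), so I pressed each slightly deeper.

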